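Tip the toast bites into the snack box

TASK

Five toast bites lie on the hinged serving board. Move the closed butter dish out of the way, keeping it upright, stand the empty snack box on the ledge close under the board's pouring lip, then tip the board by its handle so that all the bites slide off into the box, and let the board back down flat. Do not touch the bites with the gripper, leave the dish and the box standing upright on the ledge, and leave everything else on the ledge where it is.

Things in the scene. Friction and masses are not known exactly. Their poses are not given: they have to be found in the camera images.
- stand: fixed low steel stand of the board, 112 mm wide (its x), y -70 to +100 mm, origin at ledge level; its +y is the pouring direction. Its front panel is a flat upright face at y = +100 mm, 62 mm high, against which the box can be pushed. The board's hinge line runs along x at y = +100 mm, 90 mm above the ledge
- board (a joint): tilt of the bamboo board, rad: 0 flat, stop 1.15. Flat it covers x +-62, y -115 to +125 mm of the stand, top 100 mm above the ledge, 10 mm thick, with 18 mm rims at sides and rear; the +y end (lip) is open, 104 mm between rims, and dips to 67 mm above the ledge at most. 0.5 kg, damped; falls back flat by itself if let go. Bites start to slide at 0.4 to 0.65 rad
- handle (a point): middle of the round steel crossbar of the board's handle loop (bar 12 mm thick, 90 mm long, parallel to the stand's x); board flat: y = -105 mm of the stand, 165 mm above the ledge, 65 mm above the board. It turns about the hinge line with the board: push it towards +y (about 8 N at first) or pinch and lift it
- lip (a point): middle of the lip's edge with the board flat: y = +125 mm of the stand, 100 mm above the ledge (a point on the stand, does not move with the board)
- snack_box: plain open grey snack box, outside 150 mm (its x) by 130 mm (its y) by 60 mm high, walls and floor 8 mm thick, about 0.3 kg; origin at the centre of its underside. Pushed against the stand's panel with its long side, its origin lies at y = +165 mm of the stand, half under the lip
- butter_dish: closed white ceramic butter dish (lid fixed), foot 78 mm (its x) by 112 mm (its y), 52 mm high to the lid's top, 0.3 to 0.6 kg, with a knob on the middle of the lid, 20 to 22 mm across from 61 to 79 mm above the foot; origin at the centre of its underside. It starts where the box has to go
- bite1: chunk of toast, block of about 22 to 30 mm, 22 mm high, 18 g; origin at its centre
- bite2: chunk of toast, round, 28 mm across, 20 mm high, 18 g; origin at its centre
- bite3: chunk of toast, block of about 22 to 30 mm, 24 mm high, 18 g; origin at its centre
- bite4: chunk of toast, block of about 22 to 30 mm, 20 mm high, 18 g; origin at its centre
- bite5: chunk of toast, round, 28 mm across, 20 mm high, 18 g; origin at its centre
- mug: blue stoneware mug, 76 mm across, 85 mm high, handle at +y reaching about 70 mm from the axis; a bystander; origin at the centre of its underside
- coaster: round bamboo coaster, 90 mm across, 8 mm thick; a bystander; origin at the centre of its underside
- glass_plate: round glass plate, 130 mm across, 16 mm high; a bystander; origin at the centre of its underside
- jam_jar: round amber glass jar with lid, 64 mm across, 95 mm high; a bystander; origin at the centre of its underside
- pepper_mill: dark wooden pepper mill, 48 mm across, 110 mm high, close beside the place of the box; a bystander; origin at the centre of its underside
- fork: steel fork, 180 mm along its y, 24 mm wide, 5 mm thick (y -93 to +88 mm); a bystander; origin on its underside
- spatula: black plastic spatula, 240 mm along its x, 65 mm wide, 20 mm high; a bystander; origin at the centre of its underside
Not all that is in view belongs to the job. There is more than one size of the snack_box; the one meant has the size given above.

How it is judged:
By the outcome, as a careful person would: the job done as asked, in the order asked, and still so for the second after the job is handed in, with the robot touching nothing.
It also fails if it takes over 72 s, if anything falls off the work surface, if the arm or the gripper's body presses on something with over 40 N, if the wrist force passes 120 N, or if a joint passes its speed limit or range.

ROBOT

A 6-joint arm with a two-finger parallel gripper is mounted at the origin on the work surface. World frame = base frame: x ahead of the robot, y to its left, z up, the work surface at z = 0. Lengths are in m, angles in rad, forces in N, time in s.
With the tool pointing down it reaches from about 0.375 to 0.975 m from the base axis. Payload 3.8 kg.
Tool frame: the origin (TCP) lies midway between the tips of the shut fingers; the grasp point (between the pads) lies 19 mm behind it; z points along the fingers, y is the line along which they close (so a half turn about z gives the same grasp; the last joint's range is limited). The gripper opens to 85 mm and grips with 20 to 120 N. Pads are 22 mm wide; open, the fingers measure 114 mm over their backs; the gripper's body (76 mm by 85 mm) begins 54 mm behind the grasp point. The pads swing forward as they close: fully open they stand 13 mm farther back than shut.
Start: joints at [1.134, 0.264, 1.604, -0, 1.274, -0.037], TCP at [0.263, 0.622, 0.231] pointing down, gripper open.
Joint ranges: [-2.63, 2.63], [-0.94, 2.18], [0.31, 2.57], [-1.31, 4.45], [0, 2.66], [-2.55, 2.55]. Speed limits (rad/s): [2.57, 2.57, 3.14, 3.14, 3.14, 3.14].

INTERFACE

Orientations are given as a rotation vector (axis times angle).
In Python, from workcell import * gives the robot as it stands. The module is installed in compiled form; this text tells all that it offers.
- The arm moves only by the tool apply_moves, never from a script. Its arguments are lists of equal length, an entry for each row: "fingers": the opening, from 0 (shut) to 1 (fully open); "travel": the shift along the tool's x, y, z normalised to -1 to 1, where 1 is 0.05 m, a list of three; "rotation": the turn, a rotation vector about the tool's x, y, z normalised to -1 to 1, where 1 is 6 degrees, a list of three. In form: {"fingers": [fingers, ...], "travel": [[dx, dy, dz], ...], "rotation": [[ax, ay, az], ...]}. A call has 1 to 12 rows; each row shifts and turns the commanded pose from where the row before left it, along the tool's axes as they then stand; what a row does not reach is not made up. A row lasts 1/10 s, in which the tool goes at most 50 mm and 8.59 degrees, less where a joint would pass 70% of its speed; a pose out of reach is approached as far as the arm can. A call with a number of a shift or a turn outside -1 to 1 is refused whole. A call with a gripper value outside its range is refused whole. The fingers move at their own pace and stop on an object; "newtons" is the grip in N (left out, the last holds). Time passes only in rows, so rows that do not move let the fingers close. It gives the time, the measured TCP pose, the force, the opening and the grip force at its end, in the units of the state.
- read_state(): the state, without advancing time (a new reading comes with each control period).
- read_camera(name): name is "side" or "top"; returns a dict with "image" (400x640x3 uint8, red, green, blue), "fx", "fy", "cx", "cy" (pixels), "extrinsics" (4x4, takes a point from world to camera coordinates). Camera axes: x right, y down, z forward; pixel columns grow to the right and rows downward; lengths in m; the calibration is good to about 2 mm. A picture is of the moment at which its call begins. There is no depth.
- finish_job(): hands the job in; it is judged then, once.
Trained networks look in the newest picture that a camera, given by its name, has taken for a name from the list of things; names that differ only in an ending like _2 or _b are one class to them, and where a whole thing is asked for, a point or a joint stands for the part that bears it (a point fixed in the world has none). Each returns a list of dicts, best first, with "p" (0 to 1); they miss things now and then, are a little off and sometimes report something else, mostly with a low value. They report only what shows in the picture. A call takes as long as a camera call. They do not tell look-alikes from the thing itself.
- regions_of(camera, name): "mask" (400x640 bool, what is visible of it) and "bbox" ([left, top, width, height] in pixels, round what is visible of it).
- tip_of(camera, name): "location" ([column, row] in pixels: a listed point, or the origin of a listed thing).
The state is a dict: "time": time; "q": joint angles; "joint_vel": joint speeds; "joint_torque": joint torques, N m; "tool_pos": TCP position; "tcp_rot": TCP orientation; "wrist_force": force on the tool from outside, world axes, zero at the start; "torque": the same for the moment, N m; "width": opening from 0.0 (shut) to 1.0 (fully open); "grip_force": force on a finger pad.
Only numpy, scipy, OpenCV 4.12 (cv2) and the standard library are available. Lean on these libraries where they do the work, as an engineer would, in place of code of your own. Each camera call takes 0.05 s, during which the arm holds its last target. There are 200 camera calls.

## Working session

There is one attempt and no reset: what is moved stays moved. The work goes in short steps, Python scripts to look and compute and a tool call to move; the robot and the scene stay as the last step left them, time stands still between calls to the robot, and variables do not carry over. Pictures are saved under pics/ and viewed, at most 10 in all, crops included, and the job is handed in when it is done.

Besides the shell and the picture viewer there is one more tool, called in YAML: its name, and indented under it one key for each argument. apply_moves: Moves the arm, as the interface text tells. Scaled input: -1 to 1 covers 0.05 m each way for a shift and 6 degrees each way for a turn. Its arguments: {"type":"object","properties":{"fingers":{"type":"array","items":{"type":"number"}},"travel":{"type":"array","items":{"type":"array","items":{"type":"number"}}},"rotation":{"type":"array","items":{"type":"array","items":{"type":"number"}}},"newtons":{"type":"number"}},"required":["fingers","travel","rotation"]}

```bash
mkdir -p pics; cat > h.py <<'E'
from workcell import *
import numpy as np, cv2
from scipy.spatial.transform import Rotation as R
def ray(c,px,z):
    E=np.array(c["extrinsics"]);d=np.array([(px[0]-c["cx"])/c["fx"],(px[1]-c["cy"])/c["fy"],1.])
    o=-E[:3,:3].T@E[:3,3];w=E[:3,:3].T@d
    return (o+w*(z-o[2])/w[2])
def proj(c,p):
    E=np.array(c["extrinsics"]);q=E[:3,:3]@np.array(p)+E[:3,3]
    return np.array([c["fx"]*q[0]/q[2]+c["cx"],c["fy"]*q[1]/q[2]+c["cy"]])
def save(c,n): cv2.imwrite(f"pics/{n}.png",cv2.cvtColor(c["image"],cv2.COLOR_RGB2BGR))
E
python3 - <<'E'
from h import *
for n in("top","side"):
    c=read_camera(n);save(c,n+"0")
    E=np.array(c["extrinsics"]);print(n,(-E[:3,:3].T@E[:3,3]).round(3),E[:3,:3].round(2).tolist(),c["fx"])
    for k,z in dict(stand=0,handle=.165,lip=.1,snack_box=0,butter_dish=0,mug=0,coaster=0,glass_plate=0,jam_jar=0,pepper_mill=0,fork=0,spatula=0,bite1=.111).items():
        for t in tip_of(n,k)[:3]: print(k,round(t["p"],2),np.round(t["location"]),ray(c,t["location"],z).round(3))
s=read_state();print(s["time"],s["tcp_rot"],R.from_rotvec(s["tcp_rot"]).as_matrix().round(3).tolist())
E
```

```text
top [0.3   0.104 1.288] [[0.01, -1.0, 0.0], [-0.98, -0.01, -0.22], [0.22, -0.0, -0.98]] 392.8854389783394
stand 0.92 [404. 211.] [ 0.546 -0.165  0.   ]
handle 0.88 [456. 197.] [ 0.557 -0.286  0.165]
lip 0.88 [373. 204.] [ 0.547 -0.05   0.1  ]
lip 0.29 [454. 200.] [ 0.561 -0.302  0.1  ]
snack_box 0.86 [274. 197.] [0.59 0.27 0.  ]
snack_box 0.7 [204. 268.] [0.352 0.488 0.   ]
snack_box 0.63 [442. 282.] [ 0.315 -0.281  0.   ]
butter_dish 0.6 [430. 196.] [ 0.598 -0.257  0.   ]
butter_dish 0.58 [348. 225.] [0.498 0.021 0.   ]
mug 0.59 [282. 239.] [0.448 0.24  0.   ]
mug 0.45 [417. 171.] [ 0.683 -0.214  0.   ]
mug 0.29 [414. 211.] [ 0.546 -0.2    0.   ]
coaster 0.84 [269. 165.] [0.703 0.289 0.   ]
glass_plate 0.86 [443. 282.] [ 0.313 -0.282  0.   ]
jam_jar 0.73 [352. 145.] [0.777 0.005 0.   ]
jam_jar 0.69 [433. 210.] [ 0.551 -0.264  0.   ]
pepper_mill 0.66 [442. 282.] [ 0.315 -0.278  0.   ]
pepper_mill 0.61 [357. 181.] [ 0.647 -0.012  0.   ]
fork 0.68 [415. 238.] [ 0.455 -0.198  0.   ]
fork 0.37 [406. 210.] [ 0.55  -0.173  0.   ]
spatula 0.76 [418. 170.] [ 0.687 -0.218  0.   ]
bite1 0.63 [
[... 493 characters left out ...]
0.] [0.51  0.021 0.   ]
mug 0.63 [271. 223.] [0.45  0.253 0.   ]
mug 0.3 [419. 259.] [ 0.649 -0.153  0.   ]
coaster 0.69 [330. 187.] [0.725 0.294 0.   ]
glass_plate 0.67 [365. 350.] [ 0.322 -0.272 -0.   ]
glass_plate 0.65 [400. 249.] [ 0.645 -0.09   0.   ]
jam_jar 0.77 [404. 221.] [ 0.76  -0.006  0.   ]
fork 0.9 [381. 301.] [ 0.454 -0.196  0.   ]
spatula 0.73 [420. 260.] [ 0.648 -0.158  0.   ]
spatula 0.71 [448. 264.] [ 0.69  -0.216  0.   ]
bite1 0.68 [421. 256.] [ 0.542 -0.23   0.111]
bite1 0.6 [429. 252.] [ 0.57  -0.233  0.111]
bite1 0.56 [389. 236.] [ 0.548 -0.126  0.111]
1.4 [ 6.23798012e-01  3.07902255e+00 -6.79823658e-05] [[-0.921, 0.389, 0.0], [0.389, 0.921, -0.0], [-0.0, -0.0, -1.0]]
```

```bash
python3 - <<'E'
import cv2
a=cv2.imread("pics/top0.png")[110:330,160:500];cv2.imwrite("pics/top0c.png",cv2.resize(a,(800,518),interpolation=cv2.INTER_CUBIC))
a=cv2.imread("pics/side0.png")[150:390,170:490];cv2.imwrite("pics/side0c.png",cv2.resize(a,(800,600),interpolation=cv2.INTER_CUBIC))
E
```

```text
(no output)
```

View pics/top0c.png

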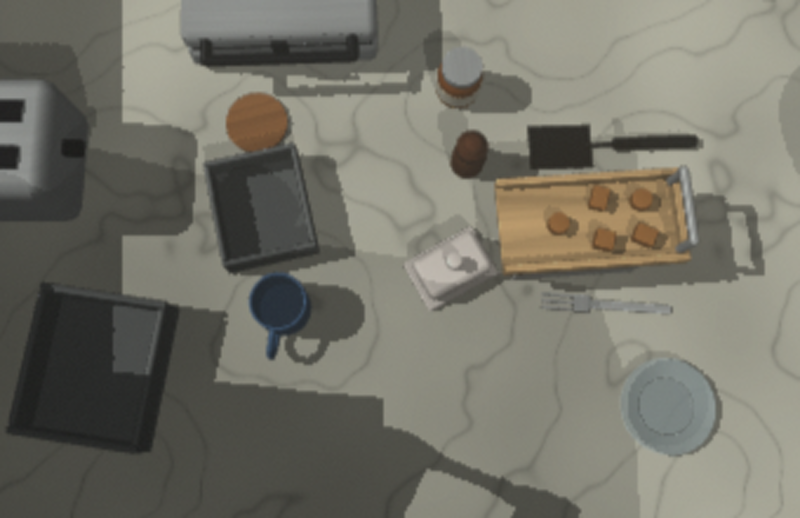

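View pics/side0c.png

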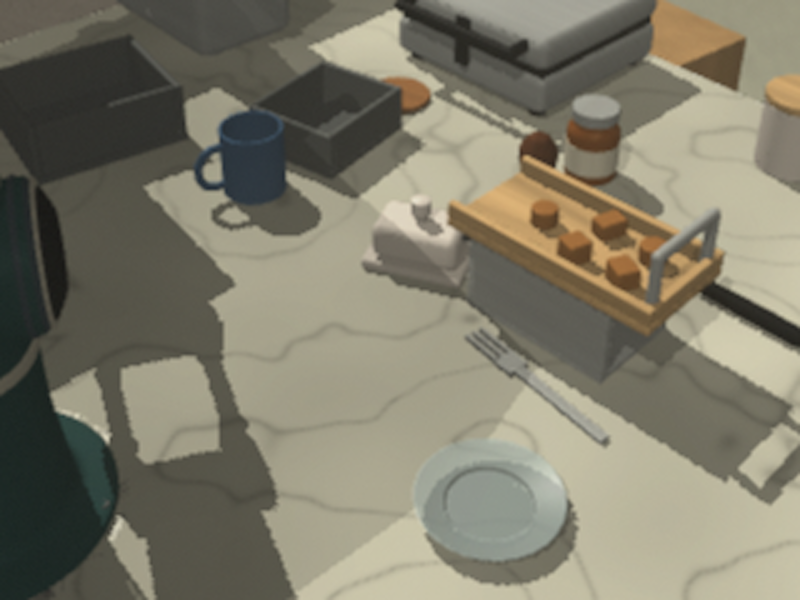

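The snack_box candidates are the small dark tray at (274,197) and the large tray at (204,268). The small one looks about 150x130 mm. I'll check its size and fit poses against the masks from both cameras.

```bash
cat > fit.py <<'E'
from h import *
from scipy.optimize import minimize
def box(x,y,z0,z1): return np.array([[sx*x,sy*y,z] for sx in(-1,1) for sy in(-1,1) for z in(z0,z1)])
BOX=[box(.075,.065,0,.06)]
BIG=lambda s:[box(.075*s,.065*s,0,.06*s)]
DISH=[box(.039,.056,0,.008),box(.030,.046,.008,.05),box(.011,.011,.06,.079)]
BRD=[box(.062,.12,.09,.118)+[0,.005,0],box(.045,.006,.159,.171)+[0,-.105,0]]
CYL=lambda r,h:[np.array([[r*np.cos(a),r*np.sin(a),z] for a in np.arange(0,6.28,.2) for z in(0,h)])]
def sil(c,parts,p):
    m=np.zeros((400*4,640*4),np.uint8);r=R.from_euler("z",p[2]).as_matrix()
    for P in parts:
        q=np.array([proj(c,r@v+[p[0],p[1],0]) for v in P])
        cv2.fillConvexPoly(m,cv2.convexHull(((q+.5)*4).round().astype(np.int32)),1)
    return cv2.resize(m.astype(np.float32),(640,400),interpolation=cv2.INTER_AREA)
def fit(views,parts,p0,dof=3):
    def f(v):
        p=np.r_[v,p0[dof:]];e=0
        for c,m in views:
            s=sil(c,parts,p);e+=1-np.minimum(s,m).sum()/np.maximum(s,m).sum()
        return e/len(views)
    S=np.vstack([np.array(p0[:dof])]+[np.array(p0[:dof])+d for d in np.diag([.02,.02,.2][:dof])])
    b=minimize(f,p0[:dof],method="Nelder-Mead",options=dict(initial_simplex=S,xatol=2e-4,fatol=1e-4,maxiter=150))
    return b.x,b.fun
def pick(n,k,c,p0):
    g=proj(c,[p0[0],p0[1],.03])
    best=[r for r in regions_of(n,k) if abs(r["bbox"][0]+r["bbox"][2]/2-g[0])<18 and abs(r["bbox"][1]+r["bbox"][3]/2-g[1])<22]
    return best[0] if best else None
E
python3 - <<'E'
from fit import *
C={n:read_camera(n) for n in("top","side")}
for k,parts,p0,dof in [("snack_box",BOX,(.59,.28,-.17),3),("snack_box",BIG(1.25),(.355,.485,.2),3),("butter_dish",DISH,(.505,.02,.5),3),("board",BRD,(.55,-.165,0),3),("pepper_mill",CYL(.024,.11),(.65,-.012,0),2),("mug",CYL(.038,.085),(.45,.245,0),2),("coaster",CYL(.045,.008),(.71,.29,0),2)]:
    V=[]
    for n,c in C.items():
        r=pick(n,k,c,p0)
        if r: V.append((c,r["mask"].astype(np.float32)))
        print(k,n,r and (r["p"],r["bbox"]))
    for w in [V]+[[v] for v in V]*(len(V)>1): 
        x,e=fit(w,parts,p0,dof);print("   ",x.round(4),round(e,3))
E
```

```text
snack_box top (0.84, [245.1, 171.4, 50.5, 53.2])
snack_box side (0.6, [274.3, 170.5, 57.7, 49.9])
    [0.5804 0.2752 0.2353] 0.093
    [0.5801 0.2747 0.2346] 0.027
    [0.5847 0.2767 0.225 ] 0.138
snack_box top (0.81, [163.0, 229.8, 73.5, 71.9])
snack_box side (0.89, [163.8, 164.9, 79.9, 59.4])
    [ 0.3601  0.4878 -0.1393] 0.068
    [ 0.359   0.4874 -0.1429] 0.053
    [ 0.3642  0.4899 -0.0922] 0.075
butter_dish top (0.59, [330.6, 206.7, 43.0, 35.4])
butter_dish side (0.72, [316.1, 224.3, 41.3, 42.2])
    [0.5024 0.0122 0.5114] 0.109
    [0.5019 0.012  0.5195] 0.041
    [0.5046 0.0149 0.6548] 0.155
board top (0.83, [369.5, 181.2, 88.9, 43.4])
board side (0.87, [345.2, 214.0, 116.6, 69.2])
    [ 0.5515 -0.1715  0.0716] 0.167
    [ 0.5504 -0.1701  0.0726] 0.132
    [ 0.5532 -0.1712  0.075 ] 0.192
pepper_mill top (0.71, [350.6, 167.7, 17.9, 15.6])
pepper_mill side (0.73, [379.0, 198.8, 15.3, 19.8])
    [ 0.6562 -0.0119] 0.496
    [ 0.6469 -0.0091] 0.236
    [0.7443 0.0571] 0.713
mug top (0.58, [267.0, 224.6, 26.2, 35.6])
mug side (0.75, [249.2, 194.3, 37.5, 37.6])
    [0.4452 0.2443] 0.141
    [0.4445 0.2438] 0.125
    [0.4474 0.245 ] 0.14
coaster top (0.92, [255.8, 150.9, 25.3, 25.0])
coaster side (0.64, [327.1, 180.8, 15.7, 14.5])
    [0.7172 0.2915] 0.312
    [0.7142 0.2913] 0.079
    [0.7277 0.2901] 0.491
```

```bash
cat > go.py <<'E'
import sys
from h import *
def to(tgt,yaw=None):
    s=read_state();M=R.from_rotvec(s["tcp_rot"]).as_matrix();p=np.array(s["tool_pos"])
    y=np.degrees(np.arctan2(M[1,1],M[0,1]))
    print("t",round(s["time"],2),"pos",p.round(4),"ytool deg",y.round(2),"tiltz",M[:,2].round(4),"w",round(s["width"],3),"F",np.round(s["wrist_force"],1))
    print("travel units",((M.T@(np.array(tgt)-p))/.05).round(3), "rotz units", None if yaw is None else round(-(yaw-y)/6,3))
if __name__=="__main__":
    a=list(map(float,sys.argv[1:]));to(a[:3],a[3] if len(a)>3 else None)
E
python3 - <<'E'
from h import *
c=read_camera("top");print(ray(c,(353.4,219.6),.079))
E
python3 go.py .502 .012 .14
cat > /dev/null; python3 - <<'E'
import cv2
a=cv2.imread("pics/top0.png");cv2.imwrite("pics/crop1.png",cv2.resize(a[165:260,240:385],(800,524),interpolation=cv2.INTER_NEAREST))
E
```

```text
[0.50162804 0.00917186 0.079     ]
t 2.25 pos [0.2627 0.6218 0.2313] ytool deg 67.09 tiltz [ 0.  0. -1.] w 0.998 F [ 0.7  0.1 -0.3]
travel units [-9.155 -9.371  1.826] rotz units None
```

View pics/crop1.png

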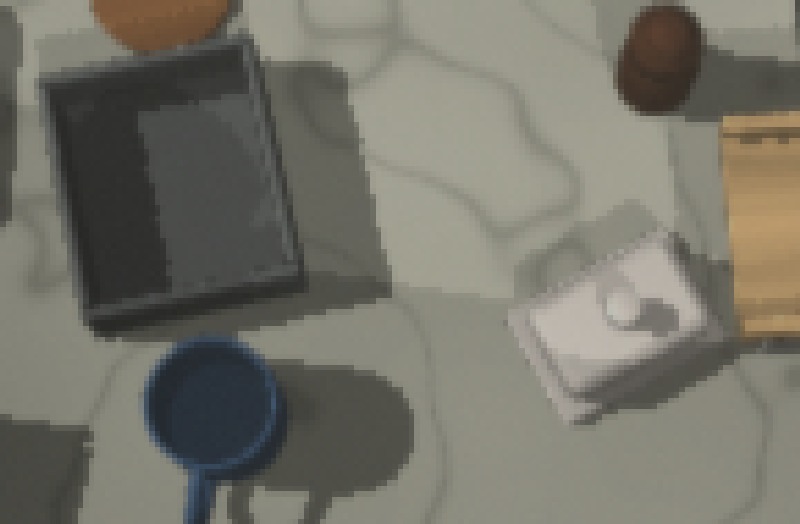

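Crop: the chosen small box is centred near (171,190) in the crop, with its long side roughly along world x. The dish knob is at crop (622,305), which matches the fit at (0.502, 0.0115).

apply_moves:
  fingers: [0.45, 0.45, 0.45, 0.45, 0.45, 0.45, 0.45, 0.45, 0.45, 0.45, 0.45, 0.45]
  travel:
    - [-0.69, -0.7, 0]
    - [-0.69, -0.7, 0]
    - [-0.69, -0.7, 0]
    - [-0.69, -0.7, 0]
    - [-0.69, -0.7, 0]
    - [-0.69, -0.7, 0]
    - [-0.69, -0.7, 0]
    - [-0.69, -0.7, 0]
    - [-0.69, -0.7, 0]
    - [-0.69, -0.7, 0]
    - [-0.69, -0.7, 0]
    - [-0.69, -0.7, 0]
  rotation:
    - [0, 0, 0]
    - [0, 0, 0]
    - [0, 0, 0]
    - [0, 0, 0]
    - [0, 0, 0]
    - [0, 0, 0]
    - [0, 0, 0]
    - [0, 0, 0]
    - [0, 0, 0]
    - [0, 0, 0]
    - [0, 0, 0]
    - [0, 0, 0]

```text
time: 3.45
tool_pos: [0.4811, 0.0718, 0.2318]
tcp_rot: [0.624, 3.078, 0.001]
wrist_force: [1.5, 0.5, 0.6]
width: 0.449
grip_force: 0.0
```

```bash
python3 go.py .502 .0115 .055
```

```text
t 3.45 pos [0.4811 0.0718 0.2318] ytool deg 67.09 tiltz [ 1.3e-03  2.0e-04 -1.0e+00] w 0.449 F [1.5 0.5 0.6]
travel units [-0.851 -0.951  3.536] rotz units None
```

apply_moves:
  fingers: [0.45, 0.45, 0.45, 0.45, 0.45, 0.45, 0.45, 0.45, 0.45]
  travel:
    - [-0.43, -0.49, 0]
    - [-0.43, -0.48, 0]
    - [0, 0, 0.7]
    - [0, 0, 0.7]
    - [0, 0, 0.7]
    - [0, 0, 0.6]
    - [0, 0, 0.3]
    - [0, 0, 0]
    - [0, 0, 0]
  rotation:
    - [0, 0, 0]
    - [0, 0, 0]
    - [0, 0, 0]
    - [0, 0, 0]
    - [0, 0, 0]
    - [0, 0, 0]
    - [0, 0, 0]
    - [0, 0, 0]
    - [0, 0, 0]

```text
time: 4.35
tool_pos: [0.5016, 0.0123, 0.0816]
tcp_rot: [0.624, 3.079, 0.0]
wrist_force: [0.3, 0.1, 0.3]
width: 0.45
grip_force: 0.0
```

```bash
python3 go.py .502 .0115 .055; python3 - <<'E'
from h import *
a=read_camera("side")
x=a["image"][170:290,280:440];cv2.imwrite("pics/s1.png",cv2.cvtColor(cv2.resize(x,(800,600),interpolation=cv2.INTER_CUBIC),cv2.COLOR_RGB2BGR))
E
```

```text
t 4.35 pos [0.5016 0.0123 0.0816] ytool deg 67.09 tiltz [ 1.e-04 -0.e+00 -1.e+00] w 0.45 F [0.3 0.1 0.3]
travel units [-0.014 -0.012  0.532] rotz units None
```

View pics/s1.png

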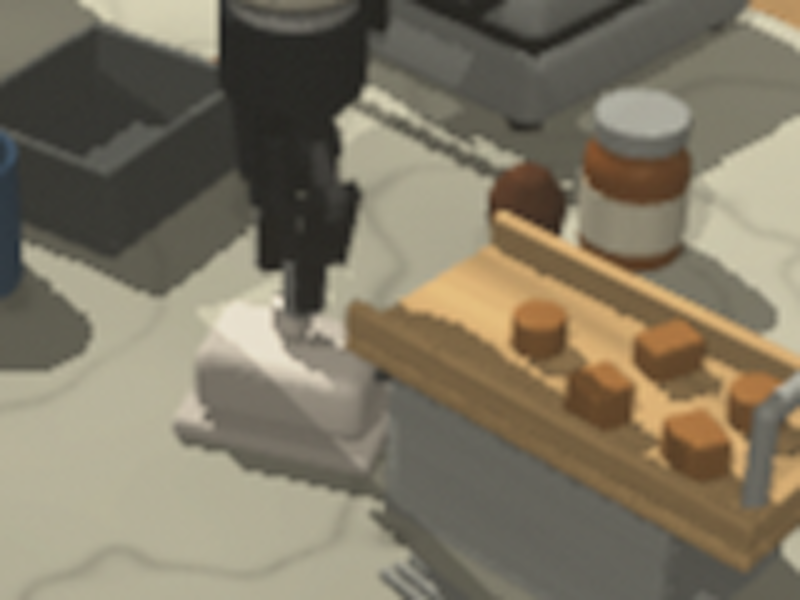

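The picture shows the fingers straddling the knob at about (295,310), clear of the lip. I'll lower and grip.

apply_moves:
  fingers: [0.45, 0.45, 0.45, 0, 0, 0, 0, 0, 0, 0, 0, 0]
  travel:
    - [0, 0, 0.25]
    - [0, 0, 0.25]
    - [0, 0, 0]
    - [0, 0, 0]
    - [0, 0, 0]
    - [0, 0, 0]
    - [0, 0, 0]
    - [0, 0, 0]
    - [0, 0, 0]
    - [0, 0, -0.1]
    - [0, 0, -0.2]
    - [0, 0, -0.2]
  rotation:
    - [0, 0, 0]
    - [0, 0, 0]
    - [0, 0, 0]
    - [0, 0, 0]
    - [0, 0, 0]
    - [0, 0, 0]
    - [0, 0, 0]
    - [0, 0, 0]
    - [0, 0, 0]
    - [0, 0, 0]
    - [0, 0, 0]
    - [0, 0, 0]
  newtons: 70

```text
time: 5.6
tool_pos: [0.5015, 0.0123, 0.0822]
tcp_rot: [0.624, 3.079, 0.0]
wrist_force: [-0.2, 0.3, -3.6]
width: 0.277
grip_force: 68.9
```

```bash
python3 go.py .40 .105 .1 38
```

```text
t 5.6 pos [0.5015 0.0123 0.0822] ytool deg 67.09 tiltz [ 2.e-04  0.e+00 -1.e+00] w 0.277 F [-0.2  0.3 -3.6]
travel units [ 2.59   0.918 -0.356] rotz units 4.849
```

apply_moves:
  fingers: [0, 0, 0, 0, 0, 0, 0, 0, 0, 0, 0, 0]
  travel:
    - [0.3, 0.1, 0]
    - [0.5, 0.18, 0]
    - [0.5, 0.18, 0]
    - [0.5, 0.18, 0]
    - [0.5, 0.18, 0]
    - [0.29, 0.1, 0]
    - [0, 0, 0]
    - [0, 0, 0]
    - [0, 0, 0]
    - [0, 0, 0]
    - [0, 0, 0]
    - [0, 0, 0]
  rotation:
    - [0, 0, 0]
    - [0, 0, 0]
    - [0, 0, 0]
    - [0, 0, 0]
    - [0, 0, 0]
    - [0, 0, 0.5]
    - [0, 0, 0.9]
    - [0, 0, 0.9]
    - [0, 0, 0.9]
    - [0, 0, 0.9]
    - [0, 0, 0.7]
    - [0, 0, 0]

```text
time: 6.8
tool_pos: [0.399, 0.1055, 0.0814]
tcp_rot: [-1.37, -2.827, -0.0]
wrist_force: [-0.0, -0.4, -4.7]
width: 0.277
grip_force: 69.1
```

apply_moves:
  fingers: [0, 0, 0, 0, 0, 0, 0.6, 0.6, 0.6]
  travel:
    - [0, 0, 0.15]
    - [0, 0, 0.15]
    - [0, 0, 0.1]
    - [0, 0, 0.06]
    - [0, 0, 0.04]
    - [0, 0, 0]
    - [0, 0, 0]
    - [0, 0, 0]
    - [0, 0, 0]
  rotation:
    - [0, 0, 0]
    - [0, 0, 0]
    - [0, 0, 0]
    - [0, 0, 0]
    - [0, 0, 0]
    - [0, 0, 0]
    - [0, 0, 0]
    - [0, 0, 0]
    - [0, 0, 0]

```text
time: 7.7
tool_pos: [0.401, 0.1053, 0.0571]
tcp_rot: [1.369, 2.826, 0.002]
wrist_force: [0.2, -0.2, 0.2]
width: 0.6
grip_force: 0.0
```

```bash
python3 - <<'E'
from go import *
th=.2353;w=np.array([.5803,.275,0])+R.from_euler("z",th).apply([0,.061,0]);print(w)
to([w[0],w[1],.15],90+np.degrees(th))
E
```

```text
[0.56607878 0.33431911 0.        ]
t 7.7 pos [0.401  0.1053 0.0571] ytool deg 38.29 tiltz [ 1.9e-03  4.0e-04 -1.0e+00] w 0.6 F [ 0.2 -0.2  0.2]
travel units [ 1.547  5.434 -1.85 ] rotz units -10.865
```

apply_moves:
  fingers: [0.6, 0.6, 0.6, 0.6, 0.6, 0.6, 0.6, 0.6, 0.6, 0.6, 0.6, 0.6]
  travel:
    - [0, 0, -0.6]
    - [0, 0, -0.8]
    - [0, 0, -0.6]
    - [0.26, 0.9, 0]
    - [0.26, 0.9, 0]
    - [0.26, 0.9, 0]
    - [0.26, 0.9, 0]
    - [0.26, 0.9, 0]
    - [0.25, 0.93, 0]
    - [0, 0, 0]
    - [0, 0, 0]
    - [0, 0, 0]
  rotation:
    - [0, 0, 0]
    - [0, 0, 0]
    - [0, 0, 0]
    - [0, 0, 0]
    - [0, 0, 0]
    - [0, 0, 0]
    - [0, 0, 0]
    - [0, 0, 0]
    - [0, 0, 0]
    - [0, 0, -1]
    - [0, 0, -1]
    - [0, 0, -1]

```text
time: 8.9
tool_pos: [0.5654, 0.3349, 0.156]
tcp_rot: [-0.903, -3.009, 0.0]
wrist_force: [0.8, 0.4, 0.1]
width: 0.603
grip_force: 0.0
```

apply_moves:
  fingers: [0.6, 0.6, 0.6, 0.6, 0.6, 0.6, 0.6, 0.6, 0.6]
  travel:
    - [0, 0, 0]
    - [0, 0, 0]
    - [0, 0, 0]
    - [0, 0, 0]
    - [0, 0, 0]
    - [0, 0, 0]
    - [0, 0, 0]
    - [0, 0, 0]
    - [0, 0, 0]
  rotation:
    - [0, 0, -1]
    - [0, 0, -1]
    - [0, 0, -1]
    - [0, 0, -1]
    - [0, 0, -1]
    - [0, 0, -1]
    - [0, 0, -1]
    - [0, 0, -0.87]
    - [0, 0, 0]

```text
time: 9.8
tool_pos: [0.5653, 0.3343, 0.1566]
tcp_rot: [-0.37, 3.119, 0.0]
wrist_force: [0.1, -0.5, 0.1]
width: 0.6
grip_force: 0.0
```

```bash
python3 go.py .566 .3343 .03 103.5; python3 - <<'E'
from fit import *
c=read_camera("side");r=pick("side","butter_dish",c,(.4,.105))
if r: print(r["p"],fit([(c,r["mask"].astype(np.float32))],DISH,(.4,.105,0)))
x=c["image"][150:270,220:380];cv2.imwrite("pics/s2.png",cv2.cvtColor(cv2.resize(x,(800,600),interpolation=cv2.INTER_CUBIC),cv2.COLOR_RGB2BGR))
E
```

```text
t 9.8 pos [0.5653 0.3343 0.1566] ytool deg 103.53 tiltz [ 6.e-04  3.e-04 -1.e+00] w 0.6 F [ 0.1 -0.5  0.1]
travel units [-0.012 -0.005  2.532] rotz units 0.005
0.78 (array([0.40361675, 0.10747774, 0.00073805]), np.float64(0.06908559799194336))
```

View pics/s2.png

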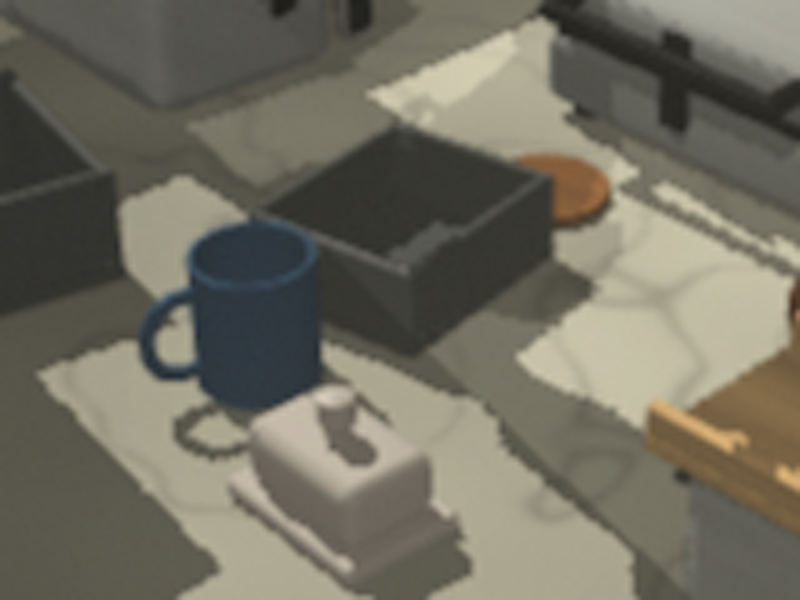

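The dish stands upright at crop (345,470), the mug is untouched and the box is clear. I'll grasp the +y wall of the box.

apply_moves:
  fingers: [0.6, 0.6, 0.6, 0.6, 0.6, 0.6, 0, 0, 0, 0, 0, 0]
  travel:
    - [0, 0, 0.6]
    - [0, 0, 0.7]
    - [0, 0, 0.6]
    - [0, 0, 0.4]
    - [0, 0, 0.2]
    - [0, 0, 0]
    - [0, 0, 0]
    - [0, 0, 0]
    - [0, 0, 0]
    - [0, 0, 0]
    - [0, 0, 0]
    - [0, 0, 0]
  rotation:
    - [0, 0, 0]
    - [0, 0, 0]
    - [0, 0, 0]
    - [0, 0, 0]
    - [0, 0, 0]
    - [0, 0, 0]
    - [0, 0, 0]
    - [0, 0, 0]
    - [0, 0, 0]
    - [0, 0, 0]
    - [0, 0, 0]
    - [0, 0, 0]
  newtons: 90

```text
time: 11.1
tool_pos: [0.5664, 0.3343, 0.0333]
tcp_rot: [-0.369, 3.117, 0.001]
wrist_force: [-0.3, -3.2, 6.9]
width: 0.073
grip_force: 89.3
```

apply_moves:
  fingers: [0, 0, 0, 0, 0, 0, 0]
  travel:
    - [0, 0, 0]
    - [0, 0, -0.2]
    - [0, 0, -0.4]
    - [0, 0, -0.7]
    - [0, 0, -0.7]
    - [0, 0, -0.4]
    - [0, 0, 0]
  rotation:
    - [0, 0, 0]
    - [0, 0, 0]
    - [0, 0, 0]
    - [0, 0, 0]
    - [0, 0, 0]
    - [0, 0, 0]
    - [0, 0, 0]

```text
time: 11.8
tool_pos: [0.5672, 0.3358, 0.156]
tcp_rot: [-0.369, 3.113, 0.005]
wrist_force: [-0.1, 1.0, -3.4]
width: 0.069
grip_force: 88.1
```

```bash
python3 - <<'E'
from go import *
S=np.array([.5515,-.1715,0]);Q=R.from_euler("z",.0716)
for y in(.226,.26): w=S+Q.apply([-.005,y,0]);print(w.round(4));to([w[0],w[1],.15],94.1)
E
```

```text
[0.5303 0.0536 0.    ]
t 11.8 pos [0.5672 0.3358 0.156 ] ytool deg 103.51 tiltz [ 0.0067  0.0042 -1.    ] w 0.069 F [-0.1  1.  -3.4]
travel units [ 2.037 -5.316  0.09 ] rotz units 1.569
[0.5279 0.0875 0.    ]
t 11.8 pos [0.5672 0.3358 0.156 ] ytool deg 103.51 tiltz [ 0.0067  0.0042 -1.    ] w 0.069 F [-0.1  1.  -3.4]
travel units [ 1.926 -4.646  0.093] rotz units 1.569
```

apply_moves:
  fingers: [0, 0, 0, 0, 0, 0, 0, 0, 0, 0, 0]
  travel:
    - [0.1, -0.24, 0]
    - [0.2, -0.48, 0]
    - [0.27, -0.63, 0]
    - [0.27, -0.63, 0]
    - [0.27, -0.63, 0]
    - [0.27, -0.63, 0]
    - [0.22, -0.5, 0]
    - [0.17, -0.4, 0]
    - [0.1, -0.27, 0]
    - [0, 0, 0]
    - [0, 0, 0]
  rotation:
    - [0, 0, 0]
    - [0, 0, 0]
    - [0, 0, 0.3]
    - [0, 0, 0.4]
    - [0, 0, 0.4]
    - [0, 0, 0.3]
    - [0, 0, 0.17]
    - [0, 0, 0]
    - [0, 0, 0]
    - [0, 0, 0]
    - [0, 0, 0]

```text
time: 12.9
tool_pos: [0.5079, 0.1017, 0.1503]
tcp_rot: [0.111, -3.138, -0.001]
wrist_force: [1.0, 0.4, -3.1]
width: 0.077
grip_force: 88.3
```

```bash
python3 - <<'E'
from go import *
S=np.array([.5515,-.1715,0]);Q=R.from_euler("z",.0716)
w=S+Q.apply([-.004,.272,0]);print(w.round(4));to([w[0],w[1],.15],94.1)
for n in("side",):
    c=read_camera(n);x=c["image"][150:285,250:430];cv2.imwrite("pics/s3.png",cv2.cvtColor(cv2.resize(x,(800,600),interpolation=cv2.INTER_CUBIC),cv2.COLOR_RGB2BGR))
E
```

```text
[0.5281 0.0995 0.    ]
t 12.9 pos [0.5079 0.1017 0.1503] ytool deg 94.04 tiltz [-1.6e-03  3.0e-04 -1.0e+00] w 0.077 F [ 1.   0.4 -3.1]
travel units [-0.398 -0.072  0.004] rotz units -0.01
```

View pics/s3.png

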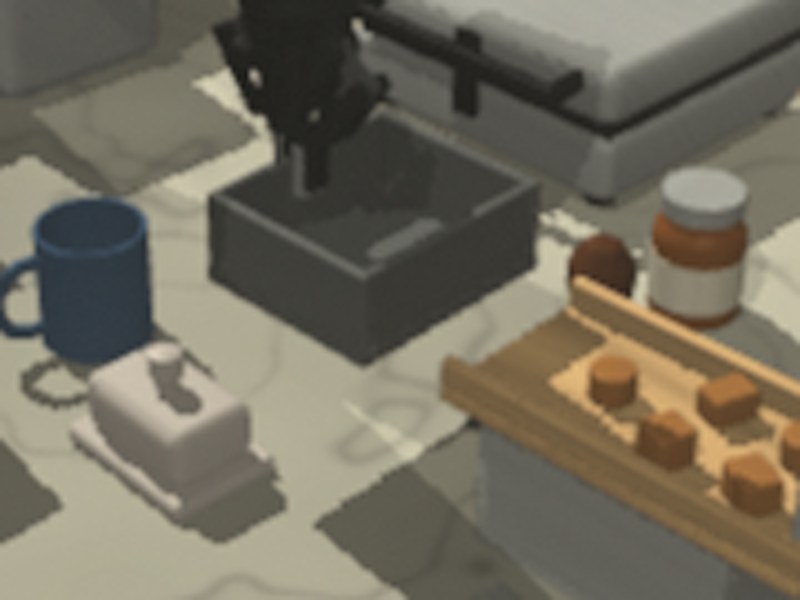

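The box hangs level at crop (370,240), clear of the dish and lip. I'll correct x by +20 mm, then measure the held box.

apply_moves:
  fingers: [0, 0, 0, 0]
  travel:
    - [-0.2, -0.03, 0]
    - [-0.2, -0.04, 0]
    - [0, 0, 0]
    - [0, 0, 0]
  rotation:
    - [0, 0, 0]
    - [0, 0, 0]
    - [0, 0, 0]
    - [0, 0, 0]

```text
time: 13.35
tool_pos: [0.5294, 0.1002, 0.1512]
tcp_rot: [0.113, -3.139, -0.0]
wrist_force: [-0.8, -1.4, -3.0]
width: 0.073
grip_force: 88.2
```

```bash
python3 - <<'E'
from fit import *
from go import to
S=np.array([.5515,-.1715,0]);Q=R.from_euler("z",.0716)
w=S+Q.apply([-.004,.272,0]);to([w[0],w[1],.15],94.1)
zb=read_state()["tool_pos"][2]-.0325
c0=S+Q.apply([-.004,.211,0]);V=[]
for n in("side","top"):
    c=read_camera(n);g=proj(c,[c0[0],c0[1],zb+.03])
    for r in regions_of(n,"snack_box"):
        b=r["bbox"]
        if abs(b[0]+b[2]/2-g[0])<20 and abs(b[1]+b[3]/2-g[1])<25:
            v=(c,r["mask"].astype(np.float32))
            print(n,r["p"],fit([v],[BOX[0]+[0,0,zb]],(c0[0],c0[1],.07)),"expect",c0);break
    for k,parts,p in(("butter_dish",DISH,(.403,.106,0)),("pepper_mill",CYL(.024,.11),(.65,-.012,0))):
        r=pick(n,k,c,p)
        if r: print(n,k,fit([(c,r["mask"].astype(np.float32))],parts,p,3 if k[0]=="b" else 2))
E
```

```text
t 13.35 pos [0.5294 0.1002 0.1512] ytool deg 94.11 tiltz [-3.e-04  0.e+00 -1.e+00] w 0.073 F [-0.8 -1.4 -3. ]
travel units [ 0.028 -0.011  0.024] rotz units 0.002
side 0.77 (array([0.53646381, 0.03840378, 0.09102247]), np.float64(0.0829973816871643)) expect [0.53241555 0.03867322 0.        ]
side butter_dish (array([ 0.40448779,  0.10678332, -0.03868669]), np.float64(0.06529909372329712))
side pepper_mill (array([0.75000166, 0.06218387]), np.float64(0.7315150499343872))
top 0.93 (array([0.5387208 , 0.03884185, 0.00794957]), np.float64(0.638611912727356)) expect [0.53241555 0.03867322 0.        ]
```

apply_moves:
  fingers: [0, 0, 0, 0, 0, 0, 0, 0, 0]
  travel:
    - [0.02, 0, 0.3]
    - [0, 0, 0.5]
    - [0, 0, 0.5]
    - [0, 0, 0.5]
    - [0, 0, 0.3]
    - [0, 0, 0.15]
    - [0, 0, 0.05]
    - [0, 0, 0]
    - [0, 0, 0]
  rotation:
    - [0, 0, 0]
    - [0, 0, 0]
    - [0, 0, 0]
    - [0, 0, 0]
    - [0, 0, 0]
    - [0, 0, 0]
    - [0, 0, 0]
    - [0, 0, 0]
    - [0, 0, 0]

```text
time: 14.65
tool_pos: [0.529, 0.0999, 0.0375]
tcp_rot: [-0.112, 3.137, 0.0]
wrist_force: [0.3, -0.4, -2.3]
width: 0.074
grip_force: 88.3
```

```bash
python3 - <<'E'
from fit import *
from go import to
S=np.array([.5515,-.1715,0]);Q=R.from_euler("z",.0716)
w=S+Q.apply([-.004,.226,0]);to([w[0],w[1],.033],94.1)
c=read_camera("side");x=c["image"][150:285,280:460];cv2.imwrite("pics/s4.png",cv2.cvtColor(cv2.resize(x,(800,600),interpolation=cv2.INTER_CUBIC),cv2.COLOR_RGB2BGR))
E
```

```text
t 14.65 pos [0.529  0.0999 0.0375] ytool deg 94.1 tiltz [ 2.3e-03  3.0e-04 -1.0e+00] w 0.074 F [ 0.3 -0.4 -2.3]
travel units [ 0.02  -0.927  0.089] rotz units -0.0
```

View pics/s4.png

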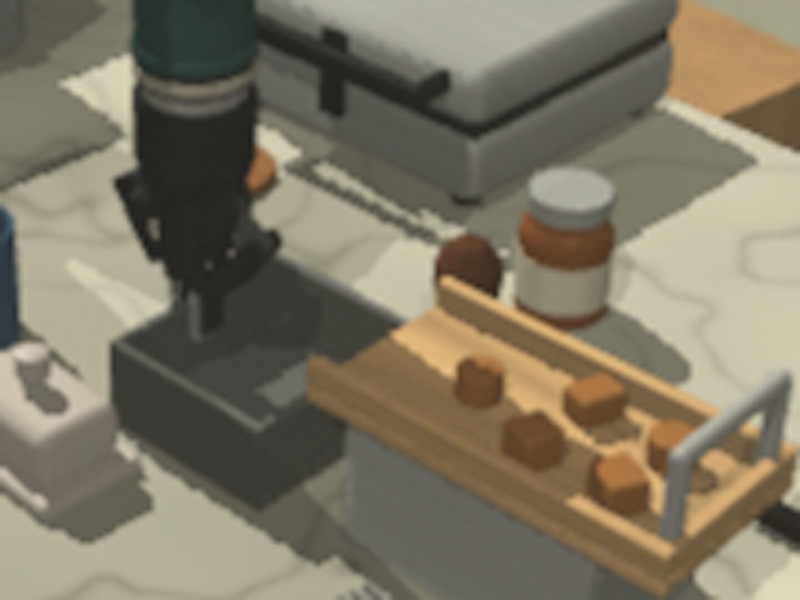

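The box hovers just above the ledge at crop (260,400). It clears the dish and sits in front of the lip. Now I'll slide it in under the lip.

apply_moves:
  fingers: [0, 0, 0, 0, 0, 0, 0, 0]
  travel:
    - [0.02, -0.15, 0.03]
    - [0, -0.2, 0]
    - [0, -0.2, 0]
    - [0, -0.15, 0]
    - [0, -0.1, 0]
    - [0, -0.04, 0]
    - [0, 0, 0]
    - [0, 0, 0]
  rotation:
    - [0, 0, 0]
    - [0, 0, 0]
    - [0, 0, 0]
    - [0, 0, 0]
    - [0, 0, 0]
    - [0, 0, 0]
    - [0, 0, 0]
    - [0, 0, 0]

```text
time: 15.5
tool_pos: [0.5298, 0.0579, 0.0348]
tcp_rot: [0.112, -3.14, -0.0]
wrist_force: [0.4, 0.6, -3.7]
width: 0.074
grip_force: 88.4
```

apply_moves:
  fingers: [0, 0, 0]
  travel:
    - [0, -0.05, 0]
    - [0, -0.05, 0]
    - [0, 0, 0]
  rotation:
    - [0, 0, 0]
    - [0, 0, 0]
    - [0, 0, 0]

```text
time: 15.8
tool_pos: [0.5298, 0.0537, 0.0347]
tcp_rot: [0.112, -3.139, -0.003]
wrist_force: [-1.6, 4.0, -2.4]
width: 0.078
grip_force: 88.5
```

apply_moves:
  fingers: [0, 0, 0, 0, 0.25, 0.25, 0.25, 0.25]
  travel:
    - [0, -0.01, 0]
    - [0, 0, 0.03]
    - [0, 0, 0.01]
    - [0, 0, 0]
    - [0, 0, 0]
    - [0, 0, 0]
    - [0, 0, -0.3]
    - [0, 0, -0.4]
  rotation:
    - [0, 0, 0]
    - [0, 0, 0]
    - [0, 0, 0]
    - [0, 0, 0]
    - [0, 0, 0]
    - [0, 0, 0]
    - [0, 0, 0]
    - [0, 0, 0]

```text
time: 16.6
tool_pos: [0.5295, 0.0519, 0.068]
tcp_rot: [0.112, -3.138, 0.001]
wrist_force: [0.5, 0.7, -0.6]
width: 0.249
grip_force: 0.0
```

apply_moves:
  fingers: [0.25, 0.25, 0.25, 0.25, 0.25]
  travel:
    - [0, 0, -0.8]
    - [0, 0, -1]
    - [0, 0, -1]
    - [0, 0, -0.8]
    - [0, 0, 0]
  rotation:
    - [0, 0, 0]
    - [0, 0, 0]
    - [0, 0, 0]
    - [0, 0, 0]
    - [0, 0, 0]

```text
time: 17.1
tool_pos: [0.5349, 0.0522, 0.2576]
tcp_rot: [-0.111, 3.124, -0.0]
wrist_force: [0.5, -0.1, -0.3]
width: 0.248
grip_force: 0.0
```

```bash
python3 - <<'E'
from fit import *
from go import to
C={n:read_camera(n) for n in("top","side")}
for n,c in C.items():
    for t in tip_of(n,"handle")[:1]: print(n,t["p"],ray(c,t["location"],.165))
    for r in regions_of(n,"handle")[:1]: print(r["p"],r["bbox"])
S=np.array([.5515,-.1715,0]);Q=R.from_euler("z",.0716)
w=S+Q.apply([0,-.105,0]);print(w);to([w[0],w[1],.24],94.1)
a=[cv2.resize(C["top"]["image"][150:250,330:480],(450,300)),cv2.resize(C["side"]["image"][180:300,270:470],(500,300))]
cv2.imwrite("pics/b5.png",cv2.cvtColor(np.vstack([np.pad(a[0],((0,0),(0,50),(0,0))),a[1]]),cv2.COLOR_RGB2BGR))
E
```

```text
top 0.91 [ 0.54812069 -0.28610543  0.165     ]
0.7 [370.1, 182.3, 88.6, 43.8]
side 0.76 [ 0.55761491 -0.28393503  0.165     ]
0.93 [353.8, 214.8, 105.9, 67.4]
[ 0.55901158 -0.27623097  0.        ]
t 17.4 pos [0.5289 0.0521 0.2459] ytool deg 94.08 tiltz [-3.5e-03 -3.0e-04 -1.0e+00] w 0.25 F [ 0.   0.8 -0. ]
travel units [-0.133 -6.593  0.118] rotz units -0.003
```

View pics/b5.png

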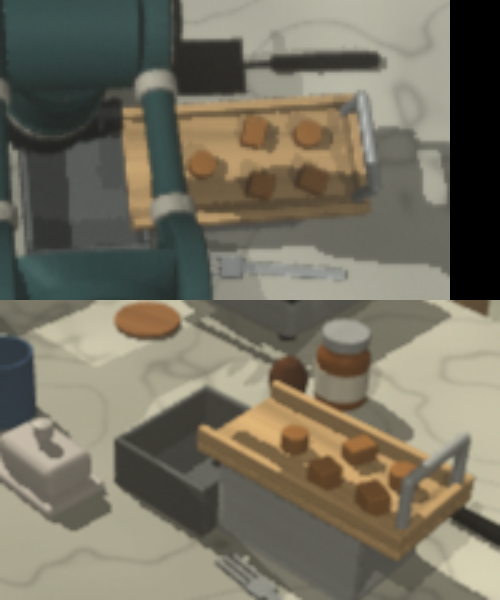

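The box stands against the panel, under the lip, and the dish, mug and fork are in place. Now the handle.

apply_moves:
  fingers: [0.6, 0.6, 0.6, 0.6, 0.6, 0.6, 0.6, 0.6, 0.6, 0.6, 0.6, 0.6]
  travel:
    - [-0.13, -0.4, 0]
    - [0, -0.8, 0]
    - [0, -0.9, 0]
    - [0, -0.9, 0]
    - [0, -0.9, 0]
    - [0, -0.9, 0]
    - [0, -0.9, 0]
    - [0, -0.65, 0]
    - [0, -0.3, 0]
    - [0, 0, 0.3]
    - [0, 0, 0.3]
    - [0, 0, 0]
  rotation:
    - [0, 0, 0]
    - [0, 0, 0]
    - [0, 0, 0]
    - [0, 0, 0]
    - [0, 0, 0]
    - [0, 0, 0]
    - [0, 0, 0]
    - [0, 0, 0]
    - [0, 0, 0]
    - [0, 0, 0]
    - [0, 0, 0]
    - [0, 0, 0]

```text
time: 18.6
tool_pos: [0.5581, -0.2759, 0.2129]
tcp_rot: [0.114, -3.133, -0.007]
wrist_force: [-1.0, -0.4, 0.2]
width: 0.598
grip_force: 0.0
```

```bash
python3 - <<'E'
from h import *
from go import to
to([.559,-.278,.146],94.1)
c=read_camera("side");x=c["image"][180:300,350:510];cv2.imwrite("pics/s6.png",cv2.cvtColor(cv2.resize(x,(640,480),interpolation=cv2.INTER_CUBIC),cv2.COLOR_RGB2BGR))
t=np.r_[0,np.arange(.04,1.11,.04)]
h=np.c_[-.205*np.cos(t)+.075*np.sin(t),.205*np.sin(t)+.075*np.cos(t)]/.05
print(np.c_[t[1:],np.diff(h,axis=0)].round(3).tolist())
E
```

```text
t 18.6 pos [ 0.5581 -0.2759  0.2129] ytool deg 94.17 tiltz [-0.0069  0.0044 -1.    ] w 0.598 F [-1.  -0.4  0.2]
travel units [-0.024 -0.049  1.338] rotz units 0.012
[[0.04, 0.063, 0.163], [0.08, 0.07, 0.16], [0.12, 0.076, 0.157], [0.16, 0.082, 0.154], [0.2, 0.088, 0.151], [0.24, 0.094, 0.147], [0.28, 0.1, 0.143], [0.32, 0.106, 0.139], [0.36, 0.111, 0.135], [0.4, 0.117, 0.13], [0.44, 0.122, 0.125], [0.48, 0.127, 0.12], [0.52, 0.131, 0.115], [0.56, 0.136, 0.11], [0.6, 0.14, 0.104], [0.64, 0.144, 0.099], [0.68, 0.148, 0.093], [0.72, 0.152, 0.087], [0.76, 0.155, 0.081], [0.8, 0.158, 0.074], [0.84, 0.161, 0.068], [0.88, 0.163, 0.062], [0.92, 0.166, 0.055], [0.96, 0.168, 0.048], [1.0, 0.17, 0.042], [1.04, 0.171, 0.035], [1.08, 0.172, 0.028]]
```

View pics/s6.png

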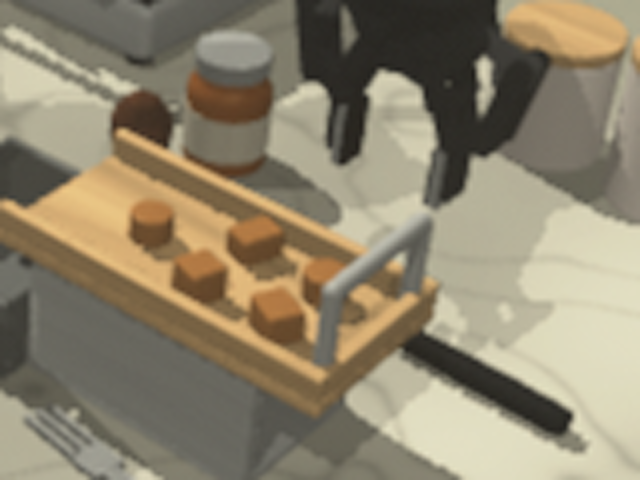

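The open fingers straddle the bar, whose middle is at about (378,255). I measure it at roughly (0.557, -0.277), so I'll lower and pinch.

apply_moves:
  fingers: [0.6, 0.6, 0.6, 0.6, 0, 0, 0, 0, 0, 0, 0]
  travel:
    - [0, -0.03, 0.4]
    - [0, 0, 0.5]
    - [0, 0, 0.4]
    - [0, 0, 0.05]
    - [0, 0, 0]
    - [0, 0, 0]
    - [0, 0, 0]
    - [0, 0, 0]
    - [0, 0, 0]
    - [0, 0, 0]
    - [0, 0, 0]
  rotation:
    - [0, 0, 0]
    - [0, 0, 0]
    - [0, 0, 0]
    - [0, 0, 0]
    - [0, 0, 0]
    - [0, 0, 0]
    - [0, 0, 0]
    - [0, 0, 0]
    - [0, 0, 0]
    - [0, 0, 0]
    - [0, 0, 0]
  newtons: 40

```text
time: 19.75
tool_pos: [0.5612, -0.276, 0.1522]
tcp_rot: [-0.112, 3.138, 0.011]
wrist_force: [-1.1, 14.1, 4.2]
width: 0.117
grip_force: 39.0
```

apply_moves:
  fingers: [0, 0, 0, 0, 0, 0, 0, 0, 0, 0]
  travel:
    - [0, 0.04, 0]
    - [0, 0.06, -0.16]
    - [0, 0.07, -0.16]
    - [0, 0.08, -0.16]
    - [0, 0.08, -0.15]
    - [0, 0.09, -0.15]
    - [0, 0.09, -0.15]
    - [0, 0.1, -0.14]
    - [0, 0, 0]
    - [0, 0, 0]
  rotation:
    - [0, 0, 0]
    - [0, 0, 0]
    - [0, 0, 0]
    - [0, 0, 0]
    - [0, 0, 0]
    - [0, 0, 0]
    - [0, 0, 0]
    - [0, 0, 0]
    - [0, 0, 0]
    - [0, 0, 0]

```text
time: 20.75
tool_pos: [0.5592, -0.2493, 0.2044]
tcp_rot: [-0.113, 3.138, 0.0]
wrist_force: [4.4, 2.7, -5.9]
width: 0.117
grip_force: 39.1
```

```bash
python3 - <<'E'
from h import *
s=read_state();print(s["tool_pos"],s["wrist_force"],s["torque"],s["width"],s["q"],R.from_rotvec(s["tcp_rot"]).as_matrix()[:,2])
c=read_camera("side");x=c["image"][130:300,290:500];cv2.imwrite("pics/s7.png",cv2.cvtColor(cv2.resize(x,(735,595),interpolation=cv2.INTER_CUBIC),cv2.COLOR_RGB2BGR))
E
```

```text
[ 0.55916064 -0.24930243  0.20442455] [ 4.39096636  2.65984765 -5.8733536 ] [ 0.19339781 -0.78767015  0.0740499 ] 0.11746315899205419 [-4.60653048e-01  1.63337717e-01  1.77520225e+00  1.07858476e-03
  1.20132824e+00 -2.10372398e+00] [ 1.99198195e-03  1.34298039e-04 -9.99998007e-01]
```

View pics/s7.png

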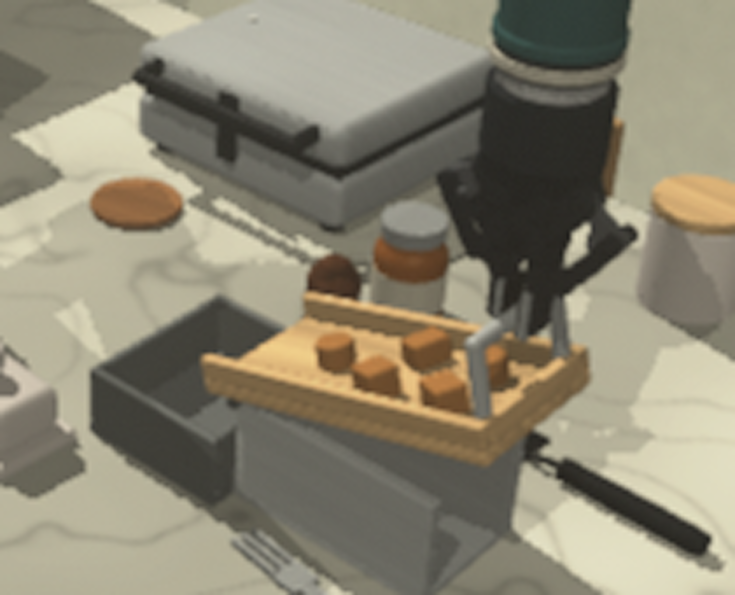

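The board is tilting with the bar pinched and the bites still at rest at about (410,370). I'll continue along the arc more slowly.

apply_moves:
  fingers: [0, 0, 0, 0, 0, 0, 0, 0, 0, 0, 0, 0]
  travel:
    - [0, 0.11, -0.14]
    - [0, 0.11, -0.135]
    - [0, 0.12, -0.13]
    - [0, 0.06, -0.063]
    - [0, 0.06, -0.062]
    - [0, 0.06, -0.06]
    - [0, 0.065, -0.06]
    - [0, 0.065, -0.058]
    - [0, 0.066, -0.057]
    - [0, 0.068, -0.055]
    - [0, 0.068, -0.055]
    - [0, 0.07, -0.052]
  rotation:
    - [0, 0, 0]
    - [0, 0, 0]
    - [0, 0, 0]
    - [0, 0, 0]
    - [0, 0, 0]
    - [0, 0, 0]
    - [0, 0, 0]
    - [0, 0, 0]
    - [0, 0, 0]
    - [0, 0, 0]
    - [0, 0, 0]
    - [0, 0, 0]

```text
time: 22.0
tool_pos: [0.5559, -0.2057, 0.252]
tcp_rot: [-0.112, 3.137, -0.007]
wrist_force: [4.0, -4.4, 0.8]
width: 0.119
grip_force: 39.2
```

apply_moves:
  fingers: [0, 0, 0, 0, 0, 0, 0, 0, 0, 0, 0, 0]
  travel:
    - [0, 0.07, -0.052]
    - [0, 0.072, -0.05]
    - [0, 0.072, -0.05]
    - [0, 0.074, -0.047]
    - [0, 0.074, -0.046]
    - [0, 0.076, -0.044]
    - [0, 0.076, -0.043]
    - [0, 0.077, -0.041]
    - [0, 0.078, -0.04]
    - [0, 0.079, -0.037]
    - [0, 0.079, -0.037]
    - [0, 0, 0]
  rotation:
    - [0, 0, 0]
    - [0, 0, 0]
    - [0, 0, 0]
    - [0, 0, 0]
    - [0, 0, 0]
    - [0, 0, 0]
    - [0, 0, 0]
    - [0, 0, 0]
    - [0, 0, 0]
    - [0, 0, 0]
    - [0, 0, 0]
    - [0, 0, 0]

```text
time: 23.2
tool_pos: [0.553, -0.1652, 0.2784]
tcp_rot: [-0.112, 3.135, -0.01]
wrist_force: [0.8, -5.1, 6.7]
width: 0.117
grip_force: 39.5
```

```bash
cat > bites.py <<'E'
from h import *
s=read_state();print(round(s["time"],2),np.round(s["tool_pos"],4),np.round(s["wrist_force"],1),s["width"])
Q=R.from_euler("z",.0716);S=np.array([.5515,-.1715,0])
for n in("side","top"):
    c=read_camera(n)
    for k in("bite1","bite2"):
        for r in regions_of(n,k):
            b=r["bbox"];m=(b[0]+b[2]/2,b[1]+b[3]/2)
            if r["p"]>.3: print(n,k,round(r["p"],2),np.round(b),"stand@z.02",Q.inv().apply(ray(c,m,.02)-S).round(3))
E
python3 bites.py
```

```text
23.2 [ 0.553  -0.1652  0.2784] [ 0.8 -5.1  6.7] 0.11746706924368909
side bite1 0.53 [345. 227.  14.   4.] stand@z.02 [0.054 0.216 0.02 ]
side bite2 0.53 [345. 227.  14.   4.] stand@z.02 [0.054 0.216 0.02 ]
top bite1 0.51 [353. 200.  11.  10.] stand@z.02 [0.021 0.157 0.02 ]
top bite1 0.45 [344. 223.  14.  12.] stand@z.02 [-0.057  0.19   0.02 ]
top bite1 0.4 [340. 196.   8.   9.] stand@z.02 [0.039 0.206 0.02 ]
top bite2 0.51 [353. 200.  11.  10.] stand@z.02 [0.021 0.157 0.02 ]
top bite2 0.45 [344. 223.  14.  12.] stand@z.02 [-0.057  0.19   0.02 ]
top bite2 0.4 [340. 196.   8.   9.] stand@z.02 [0.039 0.206 0.02 ]
```

apply_moves:
  fingers: [0, 0, 0, 0, 0, 0, 0, 0, 0, 0]
  travel:
    - [0, 0.16, -0.07]
    - [0, 0.163, -0.062]
    - [0, 0.165, -0.055]
    - [0, 0.168, -0.048]
    - [0, 0.17, -0.042]
    - [0, 0.17, -0.035]
    - [0, 0, 0]
    - [0, 0, 0]
    - [0, 0, 0]
    - [0, 0, 0]
  rotation:
    - [0, 0, 0]
    - [0, 0, 0]
    - [0, 0, 0]
    - [0, 0, 0]
    - [0, 0, 0]
    - [0, 0, 0]
    - [0, 0, 0]
    - [0, 0, 0]
    - [0, 0, 0]
    - [0, 0, 0]

```text
time: 24.5
tool_pos: [0.5493, -0.1152, 0.2946]
tcp_rot: [-0.111, 3.135, -0.008]
wrist_force: [-0.8, -4.1, 9.6]
width: 0.123
grip_force: 42.0
```

```bash
python3 bites.py; python3 - <<'E'
from h import *
# brown blobs: where, per camera
for n in("side","top"):
    c=read_camera(n);save(c,n+"_t");hsv=cv2.cvtColor(c["image"],cv2.COLOR_RGB2HSV)
    m=((hsv[...,0]<16)&(hsv[...,1]>110)&(hsv[...,2]>40)).astype(np.uint8)
    k,_,st,ce=cv2.connectedComponentsWithStats(m)
    print(n,[(st[i].tolist(),ce[i].round().tolist()) for i in range(1,k) if st[i][4]>12])
E
```

```text
24.5 [ 0.5493 -0.1152  0.2946] [-0.8 -4.1  9.6] 0.12310581903011122
side bite1 0.37 [341. 237.   5.   8.] stand@z.02 [-0.003  0.194  0.02 ]
side bite2 0.37 [341. 237.   5.   8.] stand@z.02 [-0.003  0.194  0.02 ]
top bite1 0.53 [340. 195.   6.  10.] stand@z.02 [0.04  0.209 0.02 ]
top bite1 0.42 [354. 199.   8.  10.] stand@z.02 [0.024 0.157 0.02 ]
top bite1 0.42 [346. 223.   9.  11.] stand@z.02 [-0.057  0.19   0.02 ]
top bite2 0.53 [340. 195.   6.  10.] stand@z.02 [0.04  0.209 0.02 ]
top bite2 0.42 [354. 199.   8.  10.] stand@z.02 [0.024 0.157 0.02 ]
top bite2 0.42 [346. 223.   9.  11.] stand@z.02 [-0.057  0.19   0.02 ]
side [([316, 181, 26, 14, 278], [328.0, 188.0]), ([401, 200, 17, 11, 114], [410.0, 206.0]), ([397, 219, 18, 5, 38], [406.0, 222.0]), ([346, 226, 9, 9, 47], [349.0, 230.0]), ([340, 236, 11, 14, 103], [344.0, 243.0])]
top [([433, 28, 52, 41, 1339], [458.0, 51.0]), ([462, 32, 11, 12, 26], [467.0, 37.0]), ([347, 141, 16, 10, 44], [353.0, 147.0]), ([257, 150, 25, 24, 471], [269.0, 162.0]), ([355, 168, 8, 8, 44], [358.0, 171.0]), ([340, 195, 5, 8, 40], [342.0, 198.0]), ([354, 202, 8, 8, 52], [358.0, 205.0]), ([344, 209, 18, 14, 117], [352.0, 216.0]), ([347, 224, 8, 9, 47], [350.0, 228.0])]
```

apply_moves:
  fingers: [0, 0, 0, 0, 0, 0, 0, 0, 0, 0, 0, 0]
  travel:
    - [0, -0.17, 0.038]
    - [0, -0.17, 0.039]
    - [0, -0.334, 0.103]
    - [0, -0.324, 0.13]
    - [0, -0.313, 0.155]
    - [0, -0.3, 0.18]
    - [0, -0.284, 0.203]
    - [0, -0.267, 0.225]
    - [0, -0.249, 0.245]
    - [0, -0.228, 0.265]
    - [0, -0.206, 0.282]
    - [0, 0, 0]
  rotation:
    - [0, 0, 0]
    - [0, 0, 0]
    - [0, 0, 0]
    - [0, 0, 0]
    - [0, 0, 0]
    - [0, 0, 0]
    - [0, 0, 0]
    - [0, 0, 0]
    - [0, 0, 0]
    - [0, 0, 0]
    - [0, 0, 0]
    - [0, 0, 0]

```text
time: 26.1
tool_pos: [0.559, -0.2563, 0.1932]
tcp_rot: [0.111, -3.139, -0.001]
wrist_force: [7.1, -2.4, 0.5]
width: 0.12
grip_force: 43.9
```

apply_moves:
  fingers: [0, 0, 0, 0, 0, 0, 0]
  travel:
    - [0, -0.09, 0.149]
    - [0, -0.09, 0.149]
    - [0, -0.08, 0.155]
    - [0, -0.078, 0.156]
    - [0, -0.066, 0.16]
    - [0, -0.03, 0.08]
    - [0, 0, 0]
  rotation:
    - [0, 0, 0]
    - [0, 0, 0]
    - [0, 0, 0]
    - [0, 0, 0]
    - [0, 0, 0]
    - [0, 0, 0]
    - [0, 0, 0]

```text
time: 26.8
tool_pos: [0.5601, -0.276, 0.1534]
tcp_rot: [0.112, -3.139, -0.004]
wrist_force: [4.0, 2.2, 1.9]
width: 0.119
grip_force: 43.6
```

apply_moves:
  fingers: [0, 0, 0.5, 0.5, 0.5, 0.5, 0.5, 0.5, 0.5, 0.5, 0.5, 0.5]
  travel:
    - [0, 0, 0.03]
    - [0, 0, 0]
    - [0, 0, 0]
    - [0, 0, 0]
    - [0, 0, 0]
    - [0, 0, -0.2]
    - [0, 0, -0.5]
    - [0, 0, -0.8]
    - [0, 0, -0.8]
    - [0, 0, -0.8]
    - [0, 0, -0.5]
    - [0, 0, 0]
  rotation:
    - [0, 0, 0]
    - [0, 0, 0]
    - [0, 0, 0]
    - [0, 0, 0]
    - [0, 0, 0]
    - [0, 0, 0]
    - [0, 0, 0]
    - [0, 0, 0]
    - [0, 0, 0]
    - [0, 0, 0]
    - [0, 0, 0]
    - [0, 0, 0]

```text
time: 28.0
tool_pos: [0.5622, -0.2778, 0.3396]
tcp_rot: [-0.112, 3.131, -0.008]
wrist_force: [0.8, 0.6, -0.1]
width: 0.499
grip_force: 0.0
```

```bash
python3 bites.py; python3 - <<'E'
from fit import *
C={n:read_camera(n) for n in("top","side")}
for n,c in C.items():
    save(c,n+"_e");hsv=cv2.cvtColor(c["image"],cv2.COLOR_RGB2HSV)
    m=((hsv[...,0]<16)&(hsv[...,1]>110)&(hsv[...,2]>40)).astype(np.uint8)
    k,_,st,ce=cv2.connectedComponentsWithStats(m)
    print(n,[(st[i].tolist(),ce[i].round().tolist()) for i in range(1,k) if st[i][4]>8])
    for t in tip_of(n,"handle")[:1]: print(n,t["p"],ray(c,t["location"],.165))
c0=(.534,-.0065)
for k,parts,p in(("snack_box",BOX,(*c0,.07)),("butter_dish",DISH,(.403,.106,0)),("board",BRD,(.5515,-.1715,.07))):
    for n,c in C.items():
        r=pick(n,k,c,p)
        if r: print(n,k,fit([(c,r["mask"].astype(np.float32))],parts,p))
a=C["top"]["image"][185:240,325:380];b=cv2.imread("pics/top0.png")
for y in range(190,234,2): print("".join("#" if (v[0]>1.35*v[2] and v[0]>50) else "." for v in C["top"]["image"][y,326:400].astype(int)))
E
```

```text
28.0 [ 0.5622 -0.2778  0.3396] [ 0.8  0.6 -0.1] 0.498963168812367
side bite1 0.55 [344. 237.   6.  13.] stand@z.02 [-0.005  0.179  0.02 ]
side bite1 0.44 [345. 228.  14.   7.] stand@z.02 [0.045 0.207 0.02 ]
side bite2 0.55 [344. 237.   6.  13.] stand@z.02 [-0.005  0.179  0.02 ]
side bite2 0.44 [345. 228.  14.   7.] stand@z.02 [0.045 0.207 0.02 ]
top bite1 0.53 [356. 200.   8.   7.] stand@z.02 [0.023 0.151 0.02 ]
top bite1 0.52 [340. 198.   6.   9.] stand@z.02 [0.033 0.21  0.02 ]
top bite1 0.5 [353. 212.   7.  14.] stand@z.02 [-0.027  0.168  0.02 ]
top bite1 0.47 [345. 207.   6.   9.] stand@z.02 [0.001 0.194 0.02 ]
top bite1 0.41 [345. 222.  11.  13.] stand@z.02 [-0.057  0.19   0.02 ]
top bite2 0.53 [356. 200.   8.   7.] stand@z.02 [0.023 0.151 0.02 ]
top bite2 0.52 [340. 198.   6.   9.] stand@z.02 [0.033 0.21  0.02 ]
top bite2 0.5 [353. 212.   7.  14.] stand@z.02 [-0.027  0.168  0.02 ]
top bite2 0.47 [345. 207.   6.   9.] stand@z.02 [0.001 0.194 0.02 ]
top bite2 0.41 [345. 222.  11.  13.] stand@z.02 [-0.057  0.19   0.02 ]
top [([433, 28, 52, 41, 1333], [458.0, 51.0]), ([463, 33, 2, 7
[... 2185 characters left out ...]
#########################
...................#################...........###########################
........................############...........###########################
.........................##########............###########################
..............................####.............###########################
.......................####.....................##########################
.....................########...................####..##..................
....................##########............................................
.....................########.............................................
......................#####...............................................
```

The networks show five separate bites inside the box, none on the board, and the board flat. Dish and box are standing where I placed them. I'll hand in.

```bash
python3 -c "
from workcell import *
print(finish_job())"
```

```text
the job is handed in; nothing more can be done
None
```

The job is handed in at about 29 s: all five bites are in the snack box under the lip, the board is back down flat, and the box and butter dish stand upright on the ledge. I saw no contact with the other things, but did not re-measure each of them at the end.

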